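# Stamp the inspection box on a radio's back label

## Robot

A 6-joint arm with a two-finger parallel gripper is mounted at the origin on the work surface. World frame = base frame: x ahead of the robot, y to its left, z up, the work surface at z = 0. Lengths are in m, angles in degrees, forces in N, time in s.
With the tool pointing down it reaches from about 0.325 to 0.9 m from the base axis. Payload 6.1 kg.
Tool frame: the origin (TCP) lies at the very end of the fingers, on their centre line; the grasp point (between the pads) lies 19 mm behind it (manip.grasp_offset is the distance from the TCP to the grasp point, in m); z points along the fingers, y is the direction in which the jaws open and shut (so a half turn about z gives the same grasp; the last joint's range is limited). The gripper opens to 85 mm and grips with 20 to 120 N. Pads are 22 mm wide; open, the fingers measure 114 mm over their backs; the gripper's body (76 mm by 85 mm) begins 54 mm behind the grasp point. The pads swing forward as they close: fully open they stand 13 mm farther back than shut.
Start: joints at [-76.496, 12.628, 87.462, -0, 79.91, -7.225], TCP at [0.221, -0.585, 0.231] pointing down, gripper open.
Joint ranges: [-170.65, 170.65], [-52.31, 119.04], [5.05, 147.46], [-71.25, 251.25], [11.57, 151.72], [-153.62, 153.62]. Speed limits (degrees/s): [147.25, 147.25, 172.46, 180, 180, 180].

## Interface

Orientations are given as [roll, pitch, yaw] about the fixed x, y, z axes, in that order (R = Rz(yaw) Ry(pitch) Rx(roll)).
In Python, from rig import manip gives the robot as it stands.
- The arm moves only by the tool drive_tool, never from a script. Its argument "moves" is one flat list of numbers, 4 for each row, row after row: the shift along the tool's x, y, z in m, then the turn about the tool's z in degrees. A call has 1 to 12 rows; each row is the pose to reach, as a shift and turn from the pose measured when the call began, along the tool's axes at that moment; what a row does not reach only later rows make up. A row lasts 1/10 s, in which the tool goes at most 50 mm and 8.59 degrees, less where a joint would pass 70% of its speed; a pose out of reach is approached as far as the arm can. A call with a gripper value outside its range is refused whole. "fingers" is the finger opening in m, from 0 to 0.0854, set as the call begins (left out, the last holds). The fingers move at their own pace and stop on an object; "grip_force" is the grip in N (left out, the last holds). Time passes only in rows, so rows that repeat a pose let the fingers close. It gives the time, the measured TCP pose, the force and the opening at its end, in the units of the state.
- manip.read_state(): the state, without advancing time (a new reading comes with each control period).
- manip.read_camera(name): name is "scene" or "top"; returns a dict with "frame" (420x560x3 uint8, blue, green, red), "mtx" (3x3 intrinsics, pixels), "R" (3x3) and "t" (3): a world point X has camera coordinates R X + t. Camera axes: x right, y down, z forward; pixel columns grow to the right and rows downward; lengths in m; the calibration is good to about 2 mm. A picture is of the moment at which its call begins. There is no depth.
- manip.close_job(): hands the job in, once; it reports no verdict.
The state is a dict: "time": time; "joint_positions": joint angles; "joint_velocities": joint speeds; "joint_efforts": joint torques, N m; "ee_pos": TCP position; "tcp_rot": TCP orientation; "force": force on the tool from outside, world axes, zero at the start; "torque": the same for the moment, N m; "finger_gap": finger opening in m.
Only numpy, scipy, OpenCV 4.12 (cv2) and the standard library are available. Lean on these libraries where they do the work, as an engineer would, in place of code of your own. Each camera call takes 0.05 s, during which the arm holds its last target. There are 200 camera calls.

## Task

Take the rubber inspection stamp out of the wooden stand and put its mark inside the small printed box on the label on the radio's back: press straight down, square to the cover, with a steady 12 newtons for a good second, without slamming or sliding the rubber. Then lift it straight up off the label, set it back upright and fully home in the same place of the stand, and let go; leave the radio and everything else where it lies.

Things in the scene. Friction and masses are not known exactly. Their poses are not given: they have to be found in the camera images.
- stamp: hand stamp, upright in one of the stand's two bores; round, z up. Origin: centre of its unloaded rubber face at the bottom. From there up: nose 16 mm across to 34 mm, brass collar 30 mm across to 40 mm, dark wooden barrel 18 mm across to 95 mm (grip about 70 mm up), domed head 24 mm across to 107 mm. 0.12 kg. The other tool there is slimmer, taller, grey, without a domed head
- die: the stamp's rubber die, 10 mm across; origin at the centre of its printing face, z as the stamp's. Cushioned: gives up to 3 mm. Prints well at 10 to 14 N held about 1 s. Spoilt above 20 N, when out of square by over 5 degrees, or when the face moves faster than 25 mm/s under load: come down on the label at 10 to 15 mm/s, reading the force
- radio: turquoise radio, loose, on its face: 105 mm (its x) by 180 mm (its y), 0.5 to 0.8 kg; origin at the centre of its underside on the bench, z up. Walls 46 mm high; between them the turquoise back cover, 86 x 160 mm, with slots on its -y half and a white label, 56 x 58 mm, on its +y half
- mark_box (a point): centre of the printed box on the label, a thin dark square 20 mm wide: x 8 mm, y 45 mm, z 48 mm in the radio's frame. The height is nominal: this point belongs to the shell, and the cover with the label, not yet screwed down, sits up to 4 mm higher or lower from set to set, so the label's real height must be felt
- stand: wooden tool stand, fixed: 60 mm (its x) by 160 mm (its y), 48 mm high; origin at the centre of its underside, z up. Two upright through bores 20 mm across, 90 mm apart. A tool hangs in a bore by its collar resting on the stand's top: the seated stamp's origin is on the bore's axis, 14 mm above the bench
- stand_hole0 (a point): the centre of the mouth of one bore, on the stand's top, 45 mm from the stand's centre towards its -y
- stand_hole1 (a point): the centre of the mouth of the other bore, on the stand's top, 45 mm from the stand's centre towards its +y
- trimmer: the other tool in the stand, a grey trimming tool 120 mm tall (its top stands 134 mm above the bench), 14 mm barrel, 26 mm collar; leave alone
- carry_handle: black rubber carry handle, 200 mm long, 13 mm thick, lying on the bench; leave alone
- tuning_capacitor: small steel tuning capacitor, 30 x 28 x 29 mm, with a brass shaft; leave alone
- resistor_holder: white ceramic resistor holder, 50 x 18 x 20 mm, lying between the stand and the radio; leave alone
- loudspeaker: round loudspeaker, 76 mm across, 31 mm high; leave alone
- screwdriver: screwdriver, 190 mm long, lying on the bench; leave alone
Things that resemble listed ones, but are neither listed nor needed, are in the scene too. Leave any green, purple or yellow look-alike of the radio alone.

How it is judged (in metres and radians):
On the way, in this order (a step that is already met when the one before it is completed fails the run):
1. the stamp is pressed on the radio's label with 10 to 14 N for 0.8 s on end, its face centred within 5 mm of the middle of the printed box and square within 5 degrees (contact force between stamp and radio between 10 and 14 N and horizontal distance between die and mark_box below 0.005 m and angle between the z axis of stamp and the z axis of radio, either way round below 0.09 rad), for 0.8 s.
2. the stamp is lifted straight off: its face at least 12 mm above the label's nominal height while still within 10 mm of the box's middle (z of die in the frame of mark_box above 0.012 m and horizontal distance between die and mark_box below 0.01 m).
At the end, for the whole second after the job is handed in: The stamp hangs upright (within 4.5 degrees) and at rest in the bore of the stand it was taken from, on the bore's axis within 4 mm and with its collar down on the stand's top within 3 mm, released; the radio lies within 10 mm of where it was ((horizontal distance between stamp and stand_hole0 below 0.004 m or horizontal distance between stamp and stand_hole1 below 0.004 m) and z of stamp in the frame of stand between 0.011 and 0.017 m and angle between stamp's own z axis and vertical below 0.08 rad and linear speed of each of stamp, radio below 0.02 m/s and distance of each of stamp, radio from where it was at the start of the episode below 0.01 m); the robot touches nothing.
It fails at once if the rubber is pressed with more than 20 N (contact force between stamp and radio above 20 N).
It fails at once if the stamp bears on the radio (over 1 N) more than 6 mm away from the middle of the printed box (contact force between stamp and radio above 1 N and horizontal distance between die and mark_box above 0.006 m).
It fails at once if the stamp bears on the radio (over 3 N) more than 6 degrees out of square (contact force between stamp and radio above 3 N and angle between the z axis of stamp and the z axis of radio, either way round above 0.105 rad).
It fails at once if the rubber face moves faster than 30 mm/s while it bears on the label with more than 3 N (slammed or slid) (contact force between die and radio above 3 N and linear speed of die above 0.03 m/s).
It fails at once if the radio, the trimming tool or another bystander is moved more than 15 mm (distance of any of trimmer, carry_handle, tuning_capacitor, resistor_holder, loudspeaker, screwdriver, radio from where it was at the start of the episode above 0.015 m).
It also fails if it takes over 61 s, if anything falls off the work surface, if the arm or the gripper's body presses on something with over 40 N, if the wrist force passes 120 N, or if a joint passes its speed limit or range.

## Working session

There is one attempt and no reset: what is moved stays moved. The work goes in short steps, Python scripts to look and compute and a tool call to move; the robot and the scene stay as the last step left them, time stands still between calls to the robot, and variables do not carry over. Pictures are saved under pics/ and viewed, about 8 in all and at most 12, crops included, and the job is handed in when it is done.

Besides the shell and the picture viewer there is one more tool, called after "Emit:" as a command line: name --argument value ..., lists and objects as JSON in quotes. drive_tool: Moves the arm, as the interface text tells. Its arguments: {"type":"object","properties":{"moves":{"type":"array"},"fingers":{"type":"number"},"grip_force":{"type":"number"}},"required":["moves"]}

```bash
ls; mkdir -p pics
cat > h.py <<'E'
import numpy as np, cv2
from rig import manip
def cam(n):
    c=manip.read_camera(n); return c['frame'],np.array(c['mtx']),np.array(c['R']),np.array(c['t']).ravel()
def ray(c,u,v,z):
    _,K,R,t=c; C=-R.T@t; d=R.T@np.linalg.inv(K)@np.array([u,v,1.]); return C+d*(z-C[2])/d[2]
def proj(c,X):
    _,K,R,t=c; p=K@(R@np.array(X)+t); return p[:2]/p[2]
E
python3 - <<'E'
from h import *
for n in('top','scene'):
    c=cam(n); cv2.imwrite(f'pics/{n}0.png',c[0]); print(n,c[1],-c[2].T@c[3],c[2])
print(manip.read_state())
E
```

```text
pics
top [[394.72234809   0.         281.86166072]
 [  0.         394.72234809 207.19693141]
 [  0.           0.           1.        ]] [0.42262756 0.04829756 1.25868999] [[ 0.02256716 -0.99968349 -0.01111967]
 [-0.99468114 -0.02133337 -0.10076861]
 [ 0.1004995   0.01333459 -0.99484775]]
scene [[501.02837711   0.         290.01684136]
 [  0.         501.02837711 210.03213874]
 [  0.           0.           1.        ]] [ 1.25463572e+00 -8.79333662e-04  1.13976324e+00] [[ 0.08757221  0.99615301 -0.00320725]
 [ 0.82467389 -0.07430268 -0.56070677]
 [-0.55878805  0.04645739 -0.82800823]]
{'time': 0.1, 'joint_positions': array([-7.64956468e+01,  1.26714274e+01,  8.75193770e+01, -4.35598522e-04,
        7.99107258e+01, -7.22491093e+00]), 'joint_velocities': array([-0.0068771 ,  0.05775179, -0.20048216,  0.06790241,  0.02340729,
        0.02513671]), 'joint_efforts': array([ 5.23332637e-04, -4.98242462e+01, -3.90546334e+01, -2.76385263e-04,
        5.64033719e-03, -1.04468702e-05]), 'ee_pos': array([ 0.22108619, -0.58400385,  0.23029948]), 'tcp_rot': array([-1.79899222e+02, -1.23435789e-02,  2.07293300e+01]), 'force': array([0.61433258, 0.8613936 , 0.07484959]), 'torque': array([-0.04870954, -0.00422782,  0.01788271]), 'finger_gap': 0.085438305945202}
```

View pics/top0.png

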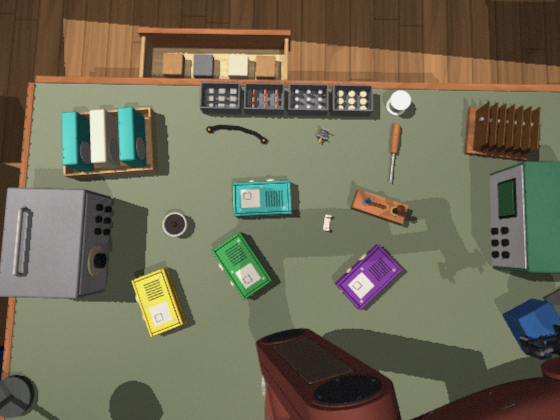

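View pics/scene0.png

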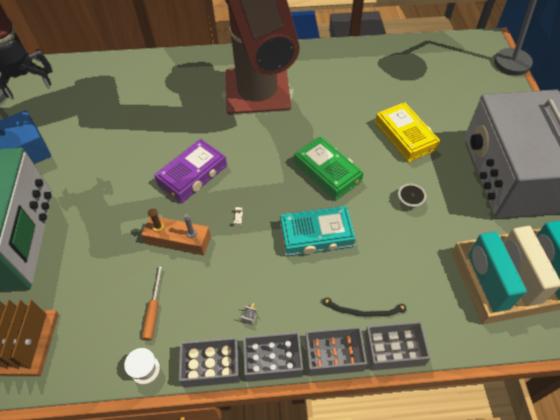

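The top view shows the turquoise radio at (262,198) with its label at about (250,199), and the stand at (381,206). Candidates for the stamp are the brown domed tool at top (400,211) / scene (155,218), and the grey slim tool at top (372,203) / scene (189,226), which is the trimmer. Candidates for the radio are turquoise (262,198), green (242,265), purple (370,277), yellow (157,301), and the turquoise books at (75,138) and (132,138). I choose the brown domed tool and the turquoise radio with the label, and check both in close crops.

Run:
```python
from h import *
t=cv2.imread('pics/top0.png'); s=cv2.imread('pics/scene0.png')
f=lambda im,x,y,w,h:cv2.resize(im[y:y+h,x:x+w],(400,300),interpolation=cv2.INTER_CUBIC)
cv2.imwrite('pics/crop1.png',np.vstack([np.hstack([f(t,340,175,80,60),f(t,222,168,80,60)]),np.hstack([f(s,135,195,80,60),f(s,277,200,80,60)])]))
```

```text
(no output)
```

View pics/crop1.png

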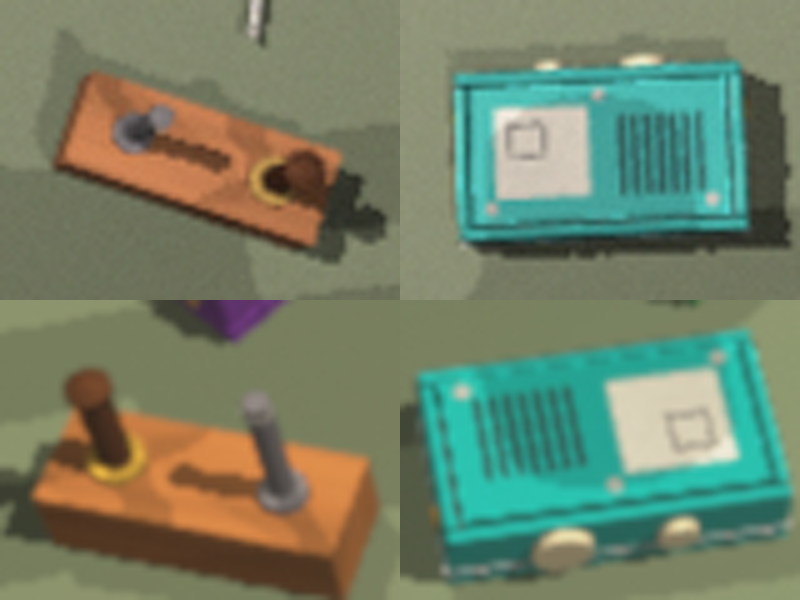

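The crops confirm it: the brown domed stamp has a brass collar at top (394,211) and head at (401,209), and the grey trimmer is at (368,201). The printed box is at top (247,196) / scene (335,226). Next I measure these more precisely.

```bash
cat > m.py <<'E'
from h import *
def cen(m,box):
    x,y,w,h=box; w_=m[y:y+h,x:x+w].astype(float); Y,X=np.mgrid[y:y+h,x:x+w]; return (w_*X).sum()/w_.sum(),(w_*Y).sum()/w_.sum(),w_.sum()
def big(m):
    cs,_=cv2.findContours(m,cv2.RETR_EXTERNAL,cv2.CHAIN_APPROX_NONE); return max(cs,key=cv2.contourArea)
def roi(m,box):
    x,y,w,h=box; o=np.zeros_like(m); o[y:y+h,x:x+w]=m[y:y+h,x:x+w]; return o
def tri(cs,ps):
    A=[];b=[]
    for (f,K,R,t),(u,v) in zip(cs,ps):
        C=-R.T@t; d=R.T@np.linalg.inv(K)@np.array([u,v,1.]); d/=np.linalg.norm(d); P=np.eye(3)-np.outer(d,d); A.append(P); b.append(P@C)
    return np.linalg.lstsq(np.vstack(A),np.hstack(b),rcond=None)[0]
E
python3 - <<'E'
from m import *
T=cam('top');S=cam('scene')
R={}
for n,c,rb,lb,sb in(('top',T,(225,170,75,52),(240,188,22,22),(345,180,75,50)),('scene',S,(275,200,85,60),(328,220,17,14),(135,205,85,50))):
    hsv=cv2.cvtColor(c[0],cv2.COLOR_BGR2HSV); g=cv2.cvtColor(c[0],cv2.COLOR_BGR2GRAY).astype(float)
    # label: bright, low sat
    lab=roi(((hsv[...,1]<70)&(hsv[...,2]>150)).astype(np.uint8),rb)
    k=big(lab); M=cv2.moments(cv2.convexHull(k)); lc=(M['m10']/M['m00'],M['m01']/M['m00'])
    print(n,'label px',np.round(lc,1),'rect',cv2.minAreaRect(k), 'w',np.round(ray(c,*lc,.048),4))
    fill=np.zeros_like(lab); cv2.fillPoly(fill,[cv2.convexHull(k)],1); fill=cv2.erode(fill,np.ones((3,3),np.uint8))
    v=np.median(g[fill>0]); dk=((fill>0)*np.clip(v-g-12,0,None)); p=cen(dk,rb); R[n,'box']=p[:2]
    ys,xs=np.where(dk>10); print(' box px',np.round(p,2),xs.min(),xs.max(),ys.min(),ys.max(),np.round(ray(c,*p[:2],.048),4))
    # radio outline
    tq=roi(((hsv[...,0]>80)&(hsv[...,0]<98)&(hsv[...,1]>120)&(hsv[...,2]>120)).astype(np.uint8),rb)
    r=cv2.minAreaRect(big(tq)); q=np.array([ray(c,*x,.046) for x in cv2.boxPoints(r)])
    print(' radio',np.round(q[:,:2],4).tolist(), np.linalg.norm(q-np.roll(q,1,0),axis=1).round(3), q.mean(0).round(4))
    br=roi(((hsv[...,0]>18)&(hsv[...,0]<32)&(hsv[...,1]>120)&(hsv[...,2]>110)).astype(np.uint8),sb)
    h=cv2.convexHull(np.argwhere(br)[:,::-1].astype(np.int32)); print(' collar',br.sum(),cv2.boundingRect(h),np.round(cv2.minEnclosingCircle(h)[0],1))
    og=roi(((hsv[...,0]>6)&(hsv[...,0]<17)&(hsv[...,1]>110)&(hsv[...,2]>150)).astype(np.uint8),sb)
    r=cv2.minAreaRect(big(og)); q=np.array([ray(c,*x,.048) for x in cv2.boxPoints(r)])
    print(' stand',np.round(q[:,:2],4).tolist(), np.linalg.norm(q-np.roll(q,1,0),axis=1).round(3), q.mean(0).round(4))
print('box tri',tri((T,S),[R['top','box'],R['scene','box']]))
for nm,a,b,z in(('collar',(394.4,211),(158,226.2),.054),('head',(400.8,209),(152.6,212.4),.12)):
    print(nm,tri((T,S),(a,b)).round(4),ray(T,*a,z).round(4),ray(S,*b,z).round(4))
E
```

```text
top label px [249.9 197.9] rect ((250.0, 198.0), (18.0, 18.0), 90.0) w [0.5716 0.1639 0.048 ]
 box px [246.76 195.49 782.  ] 243 251 192 199 [0.579 0.174 0.048]
 radio [[0.6202, 0.2197], [0.6309, 0.0425], [0.5279, 0.0364], [0.5171, 0.2121]] [0.103 0.177 0.103 0.176] [0.574  0.1277 0.046 ]
 collar 6 (391, 207, 6, 8) [394.5 210.5]
 stand [[0.5511, -0.1516], [0.6074, -0.1698], [0.5594, -0.3218], [0.5036, -0.3029]] [0.159 0.059 0.159 0.059] [ 0.5554 -0.2365  0.048 ]
scene label px [331.3 222.7] rect ((331.11541748046875, 222.57693481445312), (21.1805419921875, 23.92616844177246), 78.69007110595703) w [0.567  0.1633 0.048 ]
 box px [ 335.86  218.38 1823.  ] 326 342 212 229 [0.5547 0.1769 0.048 ]
 radio [[0.5275, 0.0333], [0.5132, 0.22], [0.6199, 0.2157], [0.6323, 0.0374]] [0.105 0.187 0.107 0.179] [0.5733 0.1266 0.046 ]
 collar 41 (153, 223, 11, 8) [157.8 226.4]
 stand [[0.5594, -0.3234], [0.4965, -0.3181], [0.5486, -0.1536], [0.6091, -0.1632]] [0.168 0.063 0.173 0.061] [ 0.5534 -0.2396  0.048 ]
box tri [0.57497222 0.17118822 0.07966441]
collar [ 0.5402 -0.2811  0.052 ] [ 0.54   -0.2796  0.054 ] [ 0.5414 -0.2814  0.054 ]
head [ 0.5402 -0.2812  0.1158] [ 0.5398 -0.2801  0.12  ] [ 0.5432 -0.28    0.12  ]
```

Emit:
drive_tool --moves '[0.041,-0.017,0,-5.2,0.081,-0.034,0,-10.4,0.122,-0.051,0,-15.6,0.163,-0.068,0,-20.8,0.203,-0.085,0,-26,0.244,-0.102,0,-31.2,0.285,-0.119,0,-36.4,0.325,-0.136,0,-41.6,0.366,-0.153,0,-46.8,0.407,-0.1705,0,-52,0.407,-0.1705,0,-52,0.407,-0.1705,0,-52]' --fingers 0.0854

```text
time: 1.4
ee_pos: [0.5418, -0.2797, 0.2305]
tcp_rot: [-179.9, -0.0, 72.8]
force: [-0.6, -0.1, -0.9]
finger_gap: 0.0853
```

```bash
cat >> h.py <<'E'
from scipy.spatial.transform import Rotation as Ro
def to(X):
    s=manip.read_state(); R=Ro.from_euler('xyz',s['tcp_rot'],degrees=True).as_matrix()
    d=np.array(X)-s['ee_pos']
    print('t',s['time'],'pos',s['ee_pos'].round(4),'rot',s['tcp_rot'].round(2),'gap',round(s['finger_gap'],4),'F',s['force'].round(2),'shift',(R.T@d).round(4), 'J',s['joint_positions'].round(1)); return s
E
python3 - <<'E'
from m import *
to([.541,-.2803,.065])
T=cam('top');S=cam('scene'); 
print('hand box px',ray(S,335.2,226,.048),tri((T,S),[(246.9,195.6),(335.2,226)]), proj(S,[.579,.174,.048]))
f=lambda im,x,y,w,h:cv2.resize(im[y:y+h,x:x+w],(400,300),interpolation=cv2.INTER_CUBIC)
cv2.imwrite('pics/c2.png',np.hstack([f(T[0],340,165,100,75),f(S[0],120,170,100,75)]))
E
```

```text
t 1.4 pos [ 0.5418 -0.2797  0.2305] rot [-1.7992e+02 -5.0000e-02  7.2830e+01] gap 0.0853 F [-0.59 -0.12 -0.85] shift [-0.0009 -0.0003  0.1655] J [-34.7  10.7  89.8   0.   79.6 -17.6]
hand box px [0.57776252 0.17191451 0.048     ] [0.57846372 0.17258245 0.04912668] [336.07002707 226.34363291]
```

View pics/c2.png

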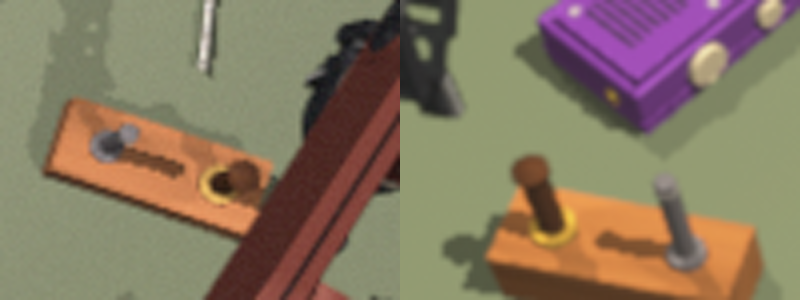

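Run:
```python
from m import *
T=cam('top');S=cam('scene')
for X in ([.5418,-.2797,.2305],[.541,-.28,.121],[.541,-.28,.054]): print(proj(T,X),proj(S,X))
cv2.imwrite('pics/c3.png',np.hstack([cv2.resize(T[0][130:250,330:490],(400,300)),cv2.resize(S[0][120:240,70:230],(400,300))]))
```

```text
[412.86801346 204.15864223] [141.56501459 184.80578735]
[400.871352   208.54955859] [152.55871606 211.43825425]
[394.53762025 210.68455345] [158.57772091 226.02725035]
```

View pics/c3.png

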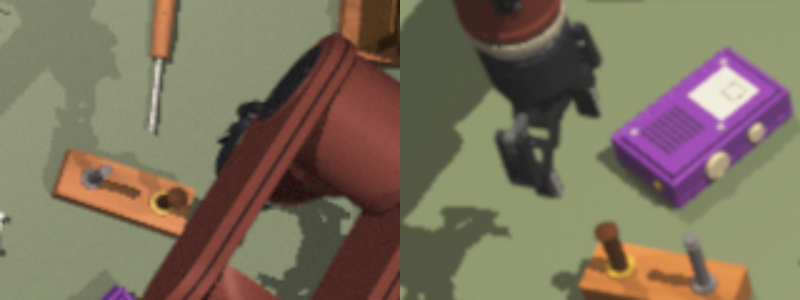

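Emit:
drive_tool --moves '[-0.0005,-0.0007,0.02,0,-0.0005,-0.0007,0.045,0,-0.0005,-0.0007,0.07,0,-0.0005,-0.0007,0.095,0,-0.0005,-0.0007,0.115,0,-0.0005,-0.0007,0.13,0,-0.0005,-0.0007,0.143,0,-0.0005,-0.0007,0.153,0,-0.0005,-0.0007,0.16,0,-0.0005,-0.0007,0.164,0,-0.0005,-0.0007,0.1655,0,-0.0005,-0.0007,0.1655,0]'

```text
time: 2.8
ee_pos: [0.5399, -0.282, 0.0656]
tcp_rot: [-180.0, -0.0, 72.6]
force: [0.3, -0.4, 0.2]
finger_gap: 0.0851
```

Emit:
drive_tool --moves '[0,0,0,0,0,0,0,0,0,0,0,0,0,0,0,0,0,0,0,0,0,0,0,0]' --fingers 0.03 --grip_force 20

```text
time: 3.4
ee_pos: [0.5399, -0.2819, 0.0656]
tcp_rot: [-180.0, -0.0, 72.6]
force: [-0.9, -0.1, -1.3]
finger_gap: 0.03
```

Run:
```python
from m import *
to([.541,-.28,.065])
T=cam('top');S=cam('scene')
cv2.imwrite('pics/c4.png',np.hstack([cv2.resize(T[0][175:235,350:430],(400,300)),cv2.resize(S[0][180:240,125:205],(400,300))]))
```

```text
t 3.4 pos [ 0.5399 -0.2819  0.0656] rot [-1.7997e+02 -4.0000e-02  7.2610e+01] gap 0.03 F [-0.91 -0.05 -1.28] shift [0.0022 0.0005 0.0006] J [-35.   20.1  97.2   0.   62.7 -17.6]
```

View pics/c4.png

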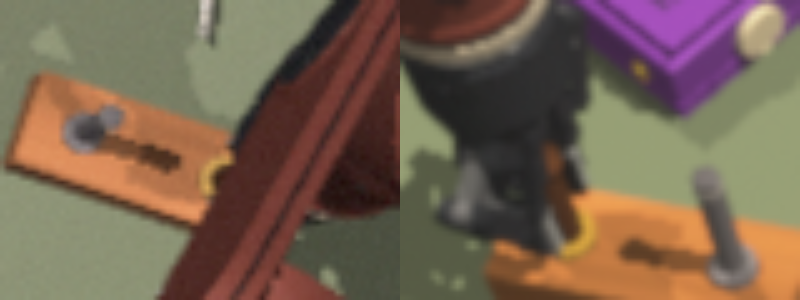

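Emit:
drive_tool --moves '[0.002,0.0005,0.0005,0,0.002,0.0005,0.0005,0,0.002,0.0005,0.0005,0]'

```text
time: 3.8
ee_pos: [0.541, -0.2801, 0.065]
tcp_rot: [-180.0, -0.0, 72.6]
force: [0.2, 1.1, -0.0]
finger_gap: 0.0301
```

Emit:
drive_tool --moves '[0,0,0,0,0,0,0,0,0,0,0,0,0,0,0,0,0,0,0,0,0,0,0,0,0,0,0,0]' --fingers 0.01 --grip_force 80

```text
time: 4.5
ee_pos: [0.541, -0.2801, 0.0651]
tcp_rot: [-180.0, -0.0, 72.6]
force: [0.6, 0.9, 0.4]
finger_gap: 0.0165
```

Run:
```python
from m import *
to([.541,-.28,.065])
print(manip.read_state()['torque'])
```

```text
t 4.5 pos [ 0.541  -0.2801  0.0651] rot [-1.7997e+02 -4.0000e-02  7.2620e+01] gap 0.0165 F [0.61 0.95 0.39] shift [ 0.0001 -0.      0.0001] J [-34.8  20.2  97.2   0.   62.7 -17.4]
[-0.021291   -0.04108008 -0.08644405]
```

Emit:
drive_tool --moves '[0,0,-0.004,0,0,0,-0.012,0,0,0,-0.025,0,0,0,-0.042,0,0,0,-0.06,0,0,0,-0.08,0,0,0,-0.1,0,0,0,-0.12,0,0,0,-0.138,0,0,0,-0.15,0,0,0,-0.155,0,0,0,-0.155,0]'

```text
time: 5.7
ee_pos: [0.5413, -0.2804, 0.2211]
tcp_rot: [179.9, -0.0, 72.6]
force: [0.7, 0.1, -2.2]
finger_gap: 0.0163
```

Run:
```python
from m import *
to([.5787,.173,.22]); print(manip.read_state()['torque'])
```

```text
t 5.7 pos [ 0.5413 -0.2804  0.2211] rot [ 1.7994e+02 -1.0000e-02  7.2620e+01] gap 0.0163 F [ 0.71  0.14 -2.22] shift [ 0.4439 -0.0998  0.0011] J [-34.8  10.9  90.6   0.   78.5 -17.4]
[-0.02671916 -0.00500372 -0.06539063]
```

Emit:
drive_tool --moves '[0.018,-0.004,0,0,0.055,-0.012,0,0,0.1,-0.0225,0,0,0.15,-0.034,0,0,0.2,-0.045,0,0,0.25,-0.056,0,0,0.3,-0.067,0,0,0.35,-0.079,0,0,0.39,-0.088,0,0,0.42,-0.0945,0,0,0.437,-0.098,0,0,0.444,-0.1,0,0]'

```text
time: 6.9
ee_pos: [0.5777, 0.1749, 0.22]
tcp_rot: [-180.0, 0.0, 72.7]
force: [-0.4, 0.2, -1.8]
finger_gap: 0.0164
```

Emit:
drive_tool --moves '[0,0,0.02,0,0,0,0.04,0,0,0,0.06,0,0,0,0.075,0,0,0,0.085,0,0,0,0.09,0,0,0,0.09,0,0,0,0.09,0]'

```text
time: 7.7
ee_pos: [0.5782, 0.1748, 0.1309]
tcp_rot: [180.0, -0.0, 72.7]
force: [-0.1, 1.1, -0.8]
finger_gap: 0.0162
```

Run:
```python
from m import *
to([.5787,.173,.119]); T=cam('top');S=cam('scene')
for c in(T,S): print(proj(c,[.5787,.173,.048]), proj(c,np.r_[manip.read_state()['ee_pos']]-[0,0,.051]))
cv2.imwrite('pics/c5.png',np.hstack([cv2.resize(T[0][168:228,222:302],(400,300),interpolation=cv2.INTER_CUBIC),cv2.resize(S[0][190:250,290:370],(400,300),interpolation=cv2.INTER_CUBIC)]))
```

```text
t 7.7 pos [0.5782 0.1748 0.1309] rot [179.97  -0.    72.74] gap 0.0162 F [-0.09  1.09 -0.76] shift [-0.0016  0.001   0.0119] J [ 9.4 14.9 96.  -0.  69.1 26.6]
[247.07441761 195.59785654] [245.36309978 194.30426319]
[335.66852621 226.27485767] [337.34818763 219.29603915]
```

View pics/c5.png

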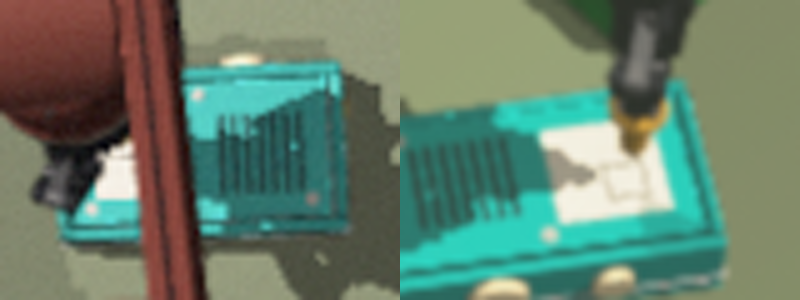

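The scene shows the die tip at (336.6,220) over the label, where I predicted (337.3,219.3), and the box at (335.4,226), where I predicted (335.7,226.3). They agree within 1 to 2 mm, so I make a small correction and go down to just above the label.

Emit:
drive_tool --moves '[-0.001,0.001,0.005,0,-0.001,0.001,0.01,0,-0.001,0.001,0.015,0,-0.001,0.001,0.018,0,-0.001,0.001,0.02,0,-0.001,0.001,0.02,0,-0.001,0.001,0.02,0]'

```text
time: 8.5
ee_pos: [0.5791, 0.1738, 0.1112]
tcp_rot: [179.9, -0.0, 72.7]
force: [-0.6, -0.4, -1.9]
finger_gap: 0.0166
```

Run:
```python
from m import *
import time
to([.5787,.1735,.105]); T=cam('top');S=cam('scene'); to([.5787,.1735,.105]); 
print(proj(S,[.5787,.173,.048]), proj(S,np.r_[manip.read_state()['ee_pos']]-[0,0,.051]))
cv2.imwrite('pics/c6.png',cv2.resize(S[0][200:240,310:360],(750,600),interpolation=cv2.INTER_CUBIC))
```

```text
t 8.5 pos [0.5791 0.1738 0.1112] rot [ 1.7994e+02 -2.0000e-02  7.2750e+01] gap 0.0166 F [-0.56 -0.38 -1.94] shift [-0.0004 -0.0003  0.0062] J [ 9.2 16.2 96.7 -0.  67.1 26.5]
t 8.6 pos [0.5792 0.1738 0.1114] rot [ 1.7991e+02 -3.0000e-02  7.2750e+01] gap 0.0168 F [-0.26 -0.18 -1.24] shift [-0.0004 -0.0005  0.0064] J [ 9.2 16.2 96.7 -0.  67.1 26.5]
[335.66852621 226.27485767] [336.34711563 223.83683555]
```

View pics/c6.png

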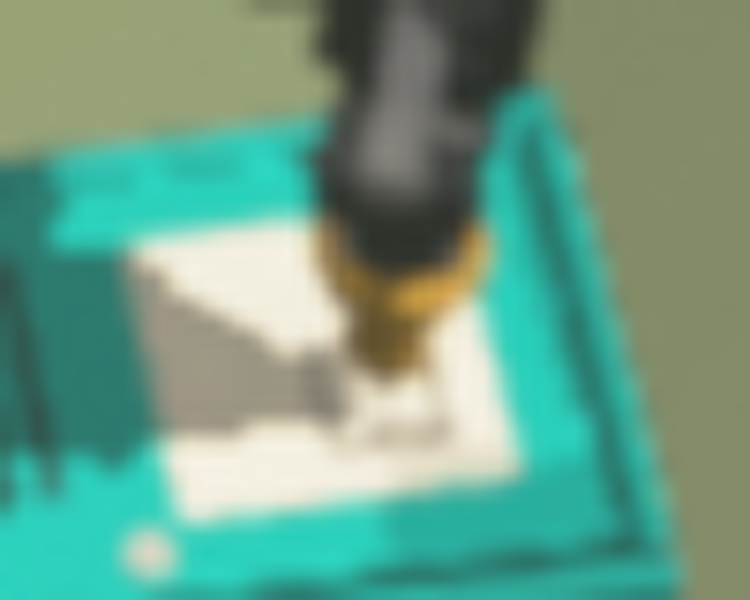

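The die is at about (336,224.3), 12 mm above the label, and the box centre is at about (336,226). The projected touch point falls on the box centre, so I descend by feel.

Emit:
drive_tool --moves '[-0.0004,-0.0004,0.001,0,-0.0004,-0.0004,0.002,0,-0.0004,-0.0004,0.003,0,-0.0004,-0.0004,0.004,0,-0.0004,-0.0004,0.005,0,-0.0004,-0.0004,0.006,0,-0.0004,-0.0004,0.007,0,-0.0004,-0.0004,0.007,0]'

```text
time: 9.4
ee_pos: [0.5786, 0.1735, 0.1042]
tcp_rot: [179.9, -0.0, 72.7]
force: [0.7, 0.1, -0.6]
finger_gap: 0.0164
```

Emit:
drive_tool --moves '[0,0,0.001,0,0,0,0.0015,0,0,0,0.0015,0]'

```text
time: 9.7
ee_pos: [0.5785, 0.1735, 0.1026]
tcp_rot: [179.9, -0.0, 72.7]
force: [0.4, 0.0, -1.0]
finger_gap: 0.0166
```

Emit:
drive_tool --moves '[0,0,0.001,0,0,0,0.001,0]'

```text
time: 9.9
ee_pos: [0.5784, 0.1735, 0.1014]
tcp_rot: [180.0, -0.0, 72.7]
force: [-0.5, -0.3, -0.4]
finger_gap: 0.0166
```

Emit:
drive_tool --moves '[0,0,0.001,0,0,0,0.001,0]'

```text
time: 10.1
ee_pos: [0.5783, 0.1735, 0.1002]
tcp_rot: [180.0, -0.0, 72.8]
force: [-0.1, -1.2, -1.5]
finger_gap: 0.0164
```

Emit:
drive_tool --moves '[0,0,0.001,0,0,0,0.001,0]'

```text
time: 10.3
ee_pos: [0.5783, 0.1734, 0.0991]
tcp_rot: [180.0, -0.0, 72.7]
force: [-0.0, -0.0, -0.4]
finger_gap: 0.0165
```

Emit:
drive_tool --moves '[0,0,0.001,0,0,0,0.001,0]'

```text
time: 10.5
ee_pos: [0.5785, 0.1735, 0.0986]
tcp_rot: [180.0, -0.0, 72.8]
force: [-1.0, 0.1, 3.4]
finger_gap: 0.0165
```

Emit:
drive_tool --moves '[0,0,0.001,0,0,0,0.001,0]'

```text
time: 10.7
ee_pos: [0.5786, 0.1735, 0.0982]
tcp_rot: [179.9, -0.0, 72.8]
force: [-2.8, -0.9, 5.9]
finger_gap: 0.0166
```

Emit:
drive_tool --moves '[0,0,0.0008,0,0,0,0.0012,0,0,0,0.0012,0]'

```text
time: 11.0
ee_pos: [0.5786, 0.1736, 0.098]
tcp_rot: [179.9, -0.0, 72.8]
force: [-3.0, -1.0, 7.2]
finger_gap: 0.0161
```

Run:
```python
from m import *
s=to([.5786,.1735,.098]); print(s['torque'])
```

```text
t 11.0 pos [0.5786 0.1736 0.098 ] rot [ 1.7994e+02 -2.0000e-02  7.2760e+01] gap 0.0161 F [-3.04 -1.01  7.24] shift [-0.0001 -0.     -0.    ] J [ 9.2 17.1 97.2 -0.  65.7 26.5]
[-0.15766345  0.8119603   0.0210261 ]
```

Emit:
drive_tool --moves '[0,-0.0001,0.0012,0,0,-0.0002,0.0014,0,0,-0.0003,0.0015,0,0,-0.0003,0.0015,0]'

```text
time: 11.4
ee_pos: [0.5786, 0.1737, 0.0977]
tcp_rot: [179.9, -0.0, 72.8]
force: [-3.6, -1.3, 8.4]
finger_gap: 0.0164
```

Emit:
drive_tool --moves '[0,0,0.0013,0,0,-0.0002,0.0016,0,0,-0.0003,0.0019,0,0,-0.0003,0.0019,0]'

```text
time: 11.8
ee_pos: [0.5787, 0.1737, 0.0974]
tcp_rot: [179.9, -0.0, 72.8]
force: [-4.5, -0.3, 10.7]
finger_gap: 0.0167
```

Run:
```python
from m import *
for i in range(4):
    s=to([.5786,.1735,.098]); S=cam('scene')
print(s['torque'])
```

```text
t 11.8 pos [0.5787 0.1737 0.0974] rot [ 1.7986e+02 -2.0000e-02  7.2770e+01] gap 0.0167 F [-4.51 -0.25 10.66] shift [-0.0002 -0.     -0.0006] J [ 9.3 17.1 97.2 -0.  65.6 26.5]
t 11.85 pos [0.5787 0.1737 0.0974] rot [ 1.7987e+02 -2.0000e-02  7.2770e+01] gap 0.0166 F [-3.7  -1.29 11.36] shift [-0.0002 -0.     -0.0006] J [ 9.3 17.1 97.2 -0.  65.6 26.5]
t 11.9 pos [0.5786 0.1737 0.0974] rot [ 1.7987e+02 -2.0000e-02  7.2770e+01] gap 0.0164 F [-5.18 -1.88 10.27] shift [-0.0002  0.     -0.0006] J [ 9.3 17.1 97.3 -0.  65.6 26.5]
t 11.95 pos [0.5786 0.1737 0.0974] rot [ 1.7987e+02 -2.0000e-02  7.2770e+01] gap 0.0165 F [-4.79 -0.93 11.04] shift [-0.0002  0.     -0.0006] J [ 9.3 17.1 97.3 -0.  65.6 26.5]
[-0.2336536   1.06906686  0.00760463]
```

Run:
```python
from m import *
F=[];P=[]
for i in range(28):
    S=cam('scene'); s=manip.read_state(); F.append(s['force']); P.append(s['ee_pos'])
F=np.array(F);P=np.array(P); print(s['time'],F.mean(0).round(2),F[:,2].round(1),np.ptp(P,axis=0),P[-1])
```

```text
13.4 [-4.52 -1.31 10.42] [10.6 11.4 10.3 10.1 10.2 10.7 10.8 10.1 11.2  9.9 10.5 10.7 10.9  9.9
  9.1  9.8 10.4  9.6  9.6 10.2 10.3 10.7 10.8 10.7 10.9 11.1 11.2 10.2] [6.40853465e-05 5.08621765e-05 8.09232112e-05] [0.5786466  0.17370313 0.09736275]
```

Held at a mean of about 11.6 N (10.4 N reading plus the 1.2 N stamp weight) for over 1.4 s. Now I lift straight up.

Emit:
drive_tool --moves '[0,-0.0003,0.0013,0,0,-0.0002,0.0007,0,0,-0.0001,0,0,0,0,-0.0007,0,0,0,-0.0014,0,0,0,-0.0024,0,0,0,-0.004,0,0,0,-0.007,0,0,0,-0.011,0,0,0,-0.016,0,0,0,-0.02,0,0,0,-0.02,0]'

```text
time: 14.6
ee_pos: [0.5793, 0.1739, 0.1185]
tcp_rot: [179.8, -0.1, 72.8]
force: [0.4, -0.8, -1.8]
finger_gap: 0.0163
```

Emit:
drive_tool --moves '[0,0,-0.01,0,0,0,-0.022,0,0,0,-0.037,0,0,0,-0.052,0,0,0,-0.067,0,0,0,-0.082,0,0,0,-0.095,0,0,0,-0.103,0,0,0,-0.103,0]'

```text
time: 15.5
ee_pos: [0.5797, 0.174, 0.2233]
tcp_rot: [179.6, -0.1, 72.8]
force: [0.5, 0.2, -1.0]
finger_gap: 0.0168
```

Run:
```python
from m import *
to([.541,-.2801,.22])
```

```text
t 15.5 pos [0.5797 0.174  0.2233] rot [ 1.7963e+02 -1.3000e-01  7.2770e+01] gap 0.0168 F [ 0.55  0.22 -1.03] shift [-0.4452  0.0975  0.0029] J [ 9.3 10.  91.4 -0.  78.2 26.5]
```

Emit:
drive_tool --moves '[-0.018,0.004,0,0,-0.055,0.012,0,0,-0.1,0.022,0,0,-0.15,0.033,0,0,-0.2,0.044,0,0,-0.25,0.055,0,0,-0.3,0.066,0,0,-0.35,0.077,0,0,-0.39,0.0855,0,0,-0.42,0.092,0,0,-0.438,0.096,0,0,-0.445,0.0975,0,0]'

```text
time: 16.7
ee_pos: [0.5404, -0.2812, 0.222]
tcp_rot: [179.7, -0.2, 72.7]
force: [-1.0, -0.1, -0.9]
finger_gap: 0.0162
```

Run:
```python
from m import *
to([.541,-.2801,.12])
```

```text
t 16.7 pos [ 0.5404 -0.2812  0.222 ] rot [ 1.7971e+02 -1.6000e-01  7.2660e+01] gap 0.0162 F [-1.04 -0.06 -0.89] shift [ 0.0009 -0.0003  0.102 ] J [-35.   10.7  90.8   0.2  78.4 -17.7]
```

Emit:
drive_tool --moves '[0.001,0,0.015,0,0.001,0,0.035,0,0.001,0,0.055,0,0.001,0,0.075,0,0.001,0,0.09,0,0.001,0,0.1,0,0.001,0,0.107,0,0.001,0,0.109,0,0.001,0,0.109,0,0.001,0,0.109,0]'

```text
time: 17.7
ee_pos: [0.5419, -0.2805, 0.1139]
tcp_rot: [179.6, -0.1, 72.7]
force: [0.0, 0.2, -0.9]
finger_gap: 0.0164
```

Run:
```python
from m import *
s=to([.541,-.2801,.067]);S=cam('scene')
print(proj(S,s['ee_pos']-[0,0,.0511]),proj(S,[.541,-.28,.048]))
cv2.imwrite('pics/c7.png',cv2.resize(S[0][190:250,130:210],(800,600),interpolation=cv2.INTER_CUBIC))
```

```text
t 17.7 pos [ 0.5419 -0.2805  0.1139] rot [ 1.7963e+02 -1.3000e-01  7.2660e+01] gap 0.0164 F [ 0.05  0.23 -0.93] shift [ 0.     -0.0012  0.0469] J [-34.9  16.5  96.    0.3  67.2 -17.7]
[157.60001549 224.48229137] [159.09147596 227.27250112]
```

View pics/c7.png

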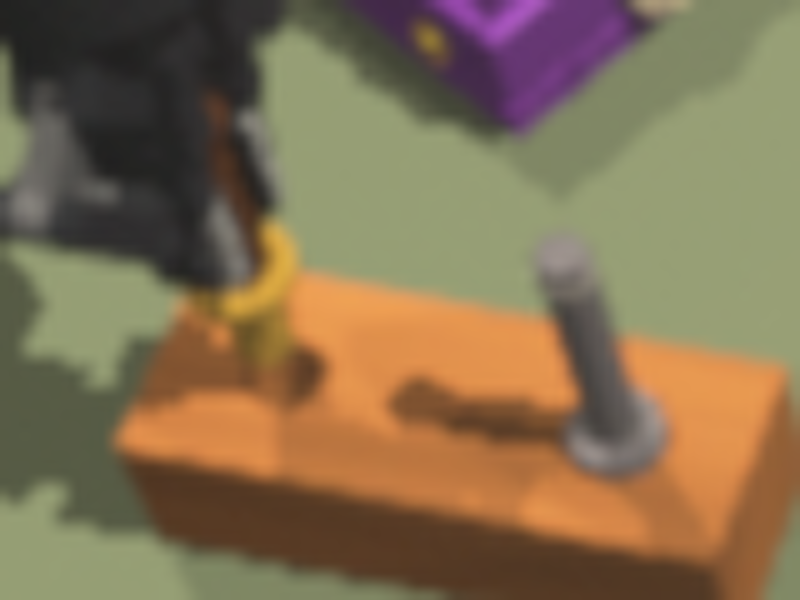

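Emit:
drive_tool --moves '[0,-0.0006,0,0,0,-0.001,0.002,0,0,-0.001,0.005,0,0,-0.001,0.008,0,0,-0.001,0.011,0,0,-0.001,0.014,0,0,-0.001,0.017,0,0,-0.001,0.02,0,0,-0.001,0.02,0]'

```text
time: 18.65
ee_pos: [0.5407, -0.28, 0.0933]
tcp_rot: [179.7, -0.2, 72.7]
force: [0.4, 0.1, 0.6]
finger_gap: 0.0163
```

Run:
```python
from m import *
s=to([.541,-.2801,.066]);print(s['torque'])
```

```text
t 18.65 pos [ 0.5407 -0.28    0.0933] rot [ 1.7968e+02 -1.5000e-01  7.2660e+01] gap 0.0163 F [0.38 0.14 0.55] shift [-0.0001  0.0001  0.0273] J [-34.9  17.8  96.8   0.3  65.1 -17.7]
[ 0.02626459  0.06563906 -0.05039256]
```

In the bore with no side force. I continue down to just above seating.

Emit:
drive_tool --moves '[0,0,0.003,0,0,0,0.006,0,0,0,0.009,0,0,0,0.012,0,0,0,0.015,0,0,0,0.018,0,0,0,0.021,0,0,0,0.0235,0,0,0,0.025,0,0,0,0.026,0,0,0,0.026,0]'

```text
time: 19.75
ee_pos: [0.5408, -0.28, 0.0671]
tcp_rot: [179.7, -0.2, 72.7]
force: [0.2, -0.4, 0.4]
finger_gap: 0.0162
```

Emit:
drive_tool --moves '[0,0,0.0008,0,0,0,0.0012,0,0,0,0.0012,0]'

```text
time: 20.05
ee_pos: [0.5408, -0.28, 0.066]
tcp_rot: [179.7, -0.2, 72.7]
force: [-0.8, -1.4, -0.4]
finger_gap: 0.0168
```

Emit:
drive_tool --moves '[0,0,0.0008,0,0,0,0.0012,0,0,0,0.0012,0]'

```text
time: 20.35
ee_pos: [0.5409, -0.28, 0.0651]
tcp_rot: [179.7, -0.2, 72.7]
force: [-0.5, 0.6, 1.3]
finger_gap: 0.0165
```

Emit:
drive_tool --moves '[0,0,0.0008,0,0,0,0.0008,0]'

```text
time: 20.55
ee_pos: [0.541, -0.28, 0.065]
tcp_rot: [179.7, -0.1, 72.7]
force: [-1.5, 1.9, 5.0]
finger_gap: 0.0167
```

Seated at the height it was grasped from, with the force rising. I let go and rise.

Emit:
drive_tool --moves '[0,0,0,0,0,0,0,0,0,0,0,0,0,0,0,0,0,0,0,0,0,0,0,0,0,0,0,0,0,0,0,0]' --fingers 0.06

```text
time: 21.35
ee_pos: [0.541, -0.28, 0.065]
tcp_rot: [179.7, -0.1, 72.7]
force: [-0.1, 0.4, 0.6]
finger_gap: 0.0599
```

Emit:
drive_tool --moves '[0,0,-0.01,0,0,0,-0.025,0,0,0,-0.045,0,0,0,-0.065,0,0,0,-0.085,0,0,0,-0.105,0,0,0,-0.125,0,0,0,-0.14,0,0,0,-0.15,0,0,0,-0.155,0,0,0,-0.155,0]'

```text
time: 22.45
ee_pos: [0.5402, -0.2803, 0.2206]
tcp_rot: [179.6, -0.1, 72.7]
force: [-1.1, 0.2, 0.1]
finger_gap: 0.0601
```

Run:
```python
from m import *
to([.541,-.2801,.22]);S=cam('scene');T=cam('top')
for c,b in((T,(345,180,75,50)),(S,(135,205,85,50))):
    hsv=cv2.cvtColor(c[0],cv2.COLOR_BGR2HSV)
    br=roi(((hsv[...,0]>18)&(hsv[...,0]<32)&(hsv[...,1]>120)&(hsv[...,2]>110)).astype(np.uint8),b)
    h=cv2.convexHull(np.argwhere(br)[:,::-1].astype(np.int32)); print(br.sum(),cv2.boundingRect(h))
hsv=cv2.cvtColor(S[0],cv2.COLOR_BGR2HSV)
tq=roi(((hsv[...,0]>80)&(hsv[...,0]<98)&(hsv[...,1]>120)&(hsv[...,2]>120)).astype(np.uint8),(275,200,85,60)); print(cv2.minAreaRect(big(tq)))
a=cv2.imread('pics/scene0.png');hsv=cv2.cvtColor(a,cv2.COLOR_BGR2HSV)
tq=roi(((hsv[...,0]>80)&(hsv[...,0]<98)&(hsv[...,1]>120)&(hsv[...,2]>120)).astype(np.uint8),(275,200,85,60)); print('before',cv2.minAreaRect(big(tq)))
f=lambda im,x,y:cv2.resize(im[y:y+60,x:x+80],(400,300),interpolation=cv2.INTER_CUBIC)
cv2.imwrite('pics/c8.png',np.vstack([np.hstack([f(a,135,195),f(S[0],135,195)]),np.hstack([f(a,277,200),f(S[0],277,200)])]))
```

```text
t 22.45 pos [ 0.5402 -0.2803  0.2206] rot [ 1.7963e+02 -1.3000e-01  7.2660e+01] gap 0.0601 F [-1.11  0.2   0.07] shift [0.0004 0.0007 0.0006] J [-35.   10.6  91.    0.2  78.1 -17.7]
13 (391, 206, 5, 9)
47 (153, 222, 11, 10)
((317.47869873046875, 226.84384155273438), (34.769134521484375, 70.16879272460938), 82.23483276367188)
before ((317.3185729980469, 226.6997528076172), (34.91753005981445, 70.36481475830078), 82.05652618408203)
```

View pics/c8.png

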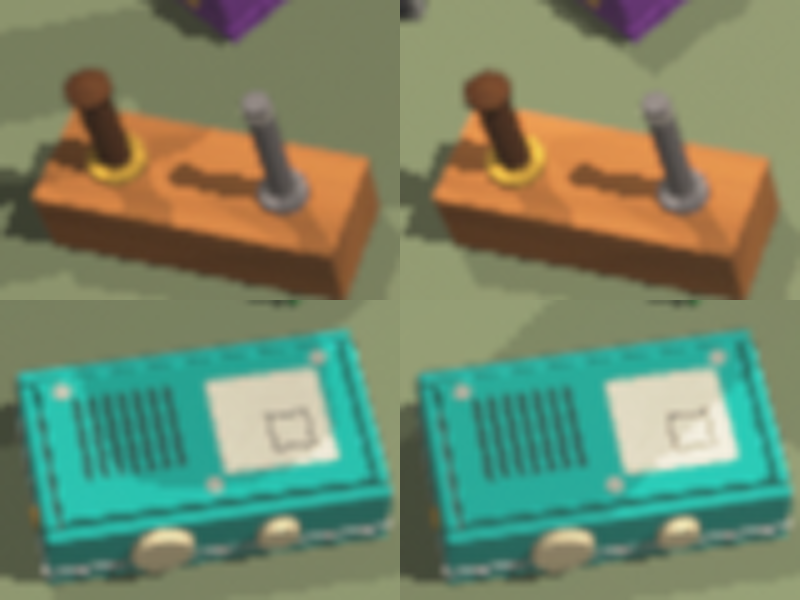

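```bash
python3 -c "
from rig import manip; print(manip.close_job())"
```

```text
the job is handed in; nothing more can be done
None
```

I stamped the box on the turquoise radio's label, put the stamp back in the bore it came from, let go, and handed the job in at about 22 s. I don't know the verdict, because the interface reports none.

- **Press:** The label was felt at about 47.7 mm. The force reading averaged 10.4 N, which is about 11.6 N on the label once the stamp's 1.2 N weight is added. I held it there for about 1.5 s. The tool stayed within about 0.2 degrees of vertical and moved less than 0.1 mm.
- **Placement:** The last picture before contact put the die within about 2 mm of the box's middle.
- **Lift:** The stamp came straight up 20 mm, with less than 1 mm of sideways drift.
- **Return:** It met the stand at the same height as when I gripped it, with no side force in the bore. Pictures from before and after show the stamp, trimmer and radio unmoved to within about 0.2 pixel for the radio and 1 pixel for the stamp's collar. The gripper is open and clear above.

Two checks did not come out fully clean:
- **Side force:** A force of about 4.5 N built up on the rubber during the press, with no slide seen in the arm's position.
- **No visible mark:** The final picture of the label shows no ink in the box, so the print rests on the force and position readings alone.

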